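# Sweep the leftover nuts off the bench into the bin

## Robot

A 7-joint arm with a two-finger parallel gripper is mounted at the origin on the work surface. World frame = base frame: x ahead of the robot, y to its left, z up, the work surface at z = 0. Lengths are in m, angles in rad, forces in N, time in s.
With the tool pointing down it reaches from about 0.35 to 0.9 m from the base axis. Payload 7.2 kg.
Tool frame: the origin (TCP) lies on the centre line of the jaws, within the pads' length; the fingertips stand 14 mm ahead of it and the grasp point (between the pads) lies 5 mm behind it; z points along the fingers, y is the line along which they close (so a half turn about z gives the same grasp; the last joint's range is limited). The gripper opens to 88 mm and grips with 3 to 60 N. Pads are 20 mm wide; open, the fingers measure 115 mm over their backs; the gripper's body (75 mm by 178 mm) begins 61 mm behind the grasp point.
Start: joints at [-1.251, 0.411, -0.013, 1.596, 0.006, 1.134, -0.082], TCP at [0.236, 0.579, 0.237] pointing down, gripper open.
Joint ranges: [-2.95, 2.95], [-0.29, 1.99], [-1.47, 1.44], [0.14, 2.54], [-1.03, 4.17], [0.13, 1.85], [-2.86, 2.86]. Speed limits (rad/s): [2.39, 2.39, 3.01, 3.01, 3.14, 3.14, 3.14].

## Interface

Orientations are given as a rotation vector (axis times angle).
In Python, from plant import read_state, camera, camera_info, sign_off gives the robot as it stands.
- The arm moves only by the tool send_rows, never from a script. Its argument "moves" is a list of rows, each an object of numbers: "x", "y", "z": the shift along the tool's x, y, z in mm; "spin": the turn about the tool's z in degrees; "claw": the opening, from 0 (shut) to 1 (fully open). A call has exactly 8 rows; each row is the pose to reach, as a shift and turn from the pose commanded when the call began, along the tool's axes at that moment; what a row does not reach only later rows make up. A row lasts 1/8 s, in which the tool goes at most 62.5 mm and 10.7 degrees, less where a joint would pass 70% of its speed; a pose out of reach is approached as far as the arm can. A call with a gripper value outside its range is refused whole. The fingers move at their own pace and stop on an object; "force" is the grip in N (left out, the last holds). Time passes only in rows, so rows that repeat a pose let the fingers close, or fill a call up. It gives the time, the measured TCP pose, the force, the opening and the grip force at its end, in the units of the state.
- read_state(): the state, without advancing time (a new reading comes with each control period).
- camera(name): name is "side" or "top"; returns the picture (384x512x3 uint8, red, green, blue); there is no depth.
- camera_info(name): a dict with "fx", "fy", "cx", "cy" (pixels), "R" (3x3) and "t" (3): a world point X has camera coordinates R X + t. Camera axes: x right, y down, z forward; pixel columns grow to the right and rows downward; lengths in m; the calibration is good to about 2 mm. A picture is of the moment at which its call begins. camera_info takes no time and is no camera call.
- sign_off(): hands the job in; it is judged then, once.
The state is a dict: "time_s": time; "joints": joint angles; "qvel": joint speeds; "effort": joint torques, N m; "ee_pos": TCP position; "ee_rot": TCP orientation; "wrist_force": force on the tool from outside, world axes, zero at the start; "moment": the same for the moment, N m; "gripper_width": finger opening in m; "grasp_force": force on a finger pad.
Only numpy, scipy, OpenCV 4.12 (cv2) and the standard library are available. Lean on these libraries where they do the work, as an engineer would, in place of code of your own. Each camera call takes 0.05 s, during which the arm holds its last target. There are 200 camera calls.

## Task

Sweep the three loose steel hex nuts across the bench top with your fingertips and over the far edge of the bench, so that all three drop into the empty blue bin hung there, not into the bin of handlebar grips beside it and not onto the floor. Slide the nuts along the bench; do not pick them up. Leave the socket, the small bottle and the wrench where they are.

Things in the scene. Friction and masses are not known exactly. Their poses are not given: they have to be found in the camera images.
- nut_a: Loose steel hex nut lying flat on the bench top: 24 mm across flats, 27.7 mm across corners, 12 mm thick, 16 mm through hole, about 35 g. Origin: centre of its underside; z up through the hole. Slides on the bench by dry friction.
- nut_b: A second nut, the same as nut_a; origin at the centre of its underside.
- nut_c: A third nut, the same as nut_a; origin at the centre of its underside.
- bin: The EMPTY blue bin, fixed, hung on a rail along the bench's far edge, mouth just below the bench top. 240 mm deep (x, away from the robot), 200 mm wide (y), 120 mm high at back and sides, 60 mm at its far side; walls 3 mm. Origin: centre of its underside, 121 mm below the bench top; axes as the world's. The inside spans 117 mm either side of the origin in x, 97 mm in y.
- bin_mouth (a point): Middle (in y) of the near side of the empty bin's mouth, at bench-top height, over the inner face of its back wall. The bench top ends 10 mm nearer the robot (world x = 0.62, edge along y); between, the rail and the bin's lip are 1 to 4 mm lower than the bench top. Beyond this point (+x) a nut drops in; it is open 97 mm to either side in y.
- stock_bin: The neighbouring blue bin, fixed on the same rail, same size and origin as the empty one but full of black rubber handlebar grips. No nut belongs in it. The empty bin may be to its left or right; a gap of about 30 to 70 mm is left between them.
- socket: Bystander: steel deep socket standing upright on the bench, 32 mm in diameter, 55 mm high, 0.2 kg. Origin: centre of its underside.
- bottle: Bystander: small grey bottle with a white cap standing upright on the bench, 28 mm in diameter, 60 mm high, 60 g. Origin: centre of its underside.
- wrench: Bystander: steel wrench, 150 mm long, about 30 mm wide at its head, lying flat on the bench along its own x axis. Origin: about the middle of its underside.

How it is judged:
By the outcome, as a careful person would: the job done as asked, in the order asked, and still so for the second after the job is handed in, with the robot touching nothing.
It also fails if it takes over 67 s, if anything falls off the work surface, if the arm or the gripper's body presses on something with over 40 N, if the wrist force passes 120 N, or if a joint passes its speed limit or range.

## Working session

There is one attempt and no reset: what is moved stays moved. The work goes in short steps, Python scripts to look and compute and a tool call to move; the robot and the scene stay as the last step left them, time stands still between calls to the robot, and variables do not carry over. Pictures are saved under pics/ and viewed, at most 10 in all, crops included, and the job is handed in when it is done.

Besides the shell and the picture viewer there is one more tool, called as name(argument=value, ...), one argument or row to a line, values as JSON. send_rows: Moves the arm, as the interface text tells. Its arguments: {"type":"object","properties":{"moves":{"type":"array","items":{"type":"object","properties":{"x":{"type":"number"},"y":{"type":"number"},"z":{"type":"number"},"spin":{"type":"number"},"claw":{"type":"number"}}}},"force":{"type":"number"}},"required":["moves"]}

```bash
mkdir -p pics; cat > h.py <<'E'
import numpy as np,cv2
from plant import *
def ray(cam,u,v,z=0.0):
    c=camera_info(cam);R=np.array(c["R"]);t=np.array(c["t"])
    o=-R.T@t;d=R.T@np.array([(u-c["cx"])/c["fx"],(v-c["cy"])/c["fy"],1])
    return o+d*(z-o[2])/d[2]
def proj(cam,X):
    c=camera_info(cam);p=np.array(c["R"])@np.array(X)+np.array(c["t"])
    return c["fx"]*p[0]/p[2]+c["cx"],c["fy"]*p[1]/p[2]+c["cy"]
def snap(cam,n):
    a=camera(cam);cv2.imwrite(f"pics/{n}.png",a[:,:,::-1]);return a
E
python3 - <<'E'
from h import *
snap("top","t0");snap("side","s0")
for n in("top","side"):
    c=camera_info(n);print(n,-np.array(c["R"]).T@np.array(c["t"]),c["fx"],[np.round(proj(n,p)) for p in((.4,0,0),(.62,0,0),(.62,.2,0),(.62,-.2,0))])
s=read_state();print(s["ee_pos"],s["ee_rot"],s["time_s"])
from scipy.spatial.transform import Rotation as Ro
print(Ro.from_rotvec(s["ee_rot"]).as_matrix().round(3))
E
```

```text
top [0.51560517 0.00889147 0.72250748] 352.1732488850584 [array([267., 295.]), array([266., 186.]), array([170., 187.]), array([363., 185.])]
side [ 0.3710354  -0.61603537  0.41365138] 348.5957817600765 [array([171., 200.]), array([270., 181.]), array([243., 144.]), array([310., 236.])]
[0.23618129 0.57818897 0.23590658] [-6.05243148e-01 -3.08252769e+00  2.23652883e-03] 0.1
[[-0.926  0.378 -0.   ]
 [ 0.378  0.926 -0.001]
 [-0.    -0.001 -1.   ]]
```

View pics/t0.png

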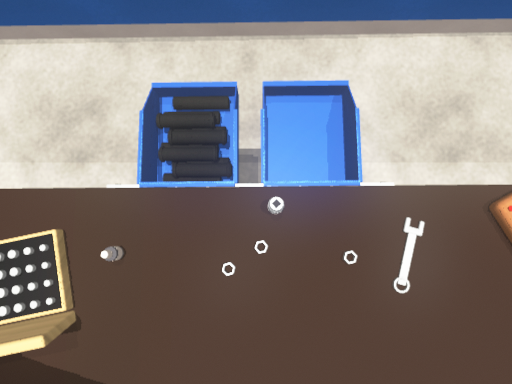

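View pics/s0.png

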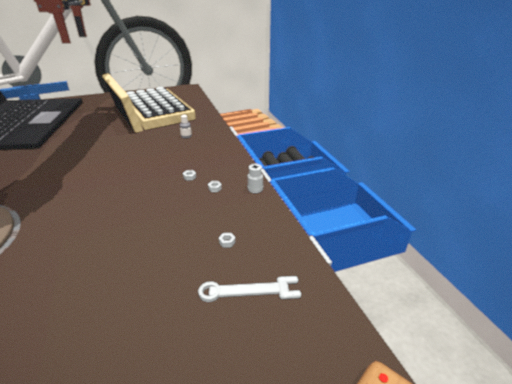

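The top view shows the empty bin on the right (columns 262–360). The nuts are at about (228,269), (261,247) and (350,257), the socket is at about (276,205), the wrench spans (402,285) to (413,220), and the bottle is at (112,254). The side view shows the same layout.

```bash
python3 - <<'E'
from h import *
for f,cam in(("t0","top"),("s0","side")):
    a=cv2.imread(f"pics/{f}.png");hsv=cv2.cvtColor(a,cv2.COLOR_BGR2HSV)
    m=((hsv[...,2]>110)&(hsv[...,1]<70)).astype(np.uint8)
    if cam=="top": m[:192]=0
    m=cv2.morphologyEx(m,cv2.MORPH_CLOSE,np.ones((3,3)))
    for c in cv2.findContours(m,cv2.RETR_EXTERNAL,cv2.CHAIN_APPROX_NONE)[0]:
        x,y,w,h=cv2.boundingRect(c)
        if w*h<60 or w>130: continue
        r=cv2.minEnclosingCircle(c)
        P=ray(cam,x+w/2-.5,y+h/2-.5,.008)
        if .3<P[0]<.63: print(cam,(x,y,w,h),P.round(3))
a=cv2.imread("pics/t0.png")
for n,z,u,v in(("socket top",.055,276,205),("L in",-.001,265,184),("R in",-.001,357,184),("wr",.005,413,218),("wr",.005,402,285),("wrjaw",.005,404,225)):print(n,ray("top",u,v,z).round(3))
# bin side wall columns along row 183
h=cv2.cvtColor(a,cv2.COLOR_BGR2HSV); print(np.where((h[183,:,0]>95)&(h[183,:,0]<125)&(h[183,:,1]>150))[0])
E
```

```text
top (0, 338, 43, 17) [0.306 0.481 0.008]
top (0, 306, 10, 11) [0.372 0.519 0.008]
top (13, 303, 12, 10) [0.379 0.492 0.008]
top (30, 300, 10, 9) [0.386 0.46  0.008]
top (0, 298, 64, 25) [0.374 0.465 0.008]
top (46, 297, 9, 8) [0.392 0.43  0.008]
top (0, 288, 8, 10) [0.408 0.524 0.008]
top (11, 285, 12, 10) [0.414 0.499 0.008]
top (27, 282, 11, 9) [0.42  0.468 0.008]
top (43, 279, 10, 8) [0.427 0.437 0.008]
top (0, 270, 6, 10) [0.443 0.53  0.008]
top (9, 267, 12, 10) [0.449 0.506 0.008]
top (25, 264, 11, 9) [0.456 0.475 0.008]
top (222, 262, 14, 14) [0.453 0.076 0.008]
top (41, 262, 10, 7) [0.461 0.444 0.008]
top (344, 250, 14, 15) [ 0.475 -0.167  0.008]
top (7, 249, 12, 10) [0.485 0.513 0.008]
top (23, 247, 11, 8) [0.49  0.482 0.008]
top (100, 246, 23, 16) [0.484 0.313 0.008]
top (39, 244, 9, 8) [0.496 0.452 0.008]
top (254, 240, 15, 14) [0.496 0.011 0.008]
top (393, 217, 32, 77) [ 0.478 -0.282  0.008]
top (267, 196, 18, 19) [ 0.579 -0.019  0.008]
side (197, 275, 105, 29) [ 0.476 -0.283  0.008]
side (305, 232, 27, 34) [ 0.613 -0.24   0.008]
side (217, 231, 19, 18) [ 0.473 -0.166  0.008]
side (207, 180, 16, 13) [0.495 0.009 0.008]
side (182, 169, 15, 13) [0.452 0.073 0.008]
side (246, 159, 25, 35) [0.597 0.016 0.008]
side (179, 114, 14, 23) [0.494 0.361 0.008]
side (106, 30, 78, 88) [0.426 0.974 0.008]
socket top [ 0.575 -0.018  0.055]
L in [ 0.624  0.002 -0.001]
R in [ 0.623 -0.188 -0.001]
wr [ 0.551 -0.297  0.005]
wr [ 0.42  -0.267  0.005]
wrjaw [ 0.537 -0.278  0.005]
[148 170 186 192 194 195 196 197 198 199 200 201 202 203 204 205 206 207
 208 209 210 211 321 324 325 328 330 331 332 333 334 335 336 337 338 339
 340 341 342 343 344 345 346 347 349 350 351 353 354 355 356 357 358 359]
```

send_rows(
  moves=[
    {"x": -441, "y": -396, "z": 60, "spin": 68, "claw": 0.18},
    {"x": -441, "y": -396, "z": 60, "spin": 68, "claw": 0.18},
    {"x": -441, "y": -396, "z": 60, "spin": 68, "claw": 0.18},
    {"x": -441, "y": -396, "z": 60, "spin": 68, "claw": 0.18},
    {"x": -441, "y": -396, "z": 60, "spin": 68, "claw": 0.18},
    {"x": -441, "y": -396, "z": 60, "spin": 68, "claw": 0.18},
    {"x": -441, "y": -396, "z": 60, "spin": 68, "claw": 0.18},
    {"x": -441, "y": -396, "z": 60, "spin": 68, "claw": 0.18},
  ],
  force=20,
)

```text
time_s: 1.1
ee_pos: [0.4538, 0.1292, 0.1862]
ee_rot: [-2.226, -2.217, -0.001]
wrist_force: [0.3, 0.8, 0.9]
gripper_width: 0.0162
grasp_force: 0.0
```

```bash
cat >> h.py <<'E'
from scipy.spatial.transform import Rotation as Ro
def go(x,y,z,ang):
    "row numbers to bring TCP to x,y,z with tool x-axis at world angle ang deg"
    s=read_state();R=Ro.from_rotvec(s["ee_rot"]).as_matrix();p=np.array(s["ee_pos"])
    a=np.degrees(np.arctan2(R[1,0],R[0,0]));d=R.T@(np.array([x,y,z])-p)*1000
    print("at",p.round(4),"ang",round(a,1),"w",round(s["gripper_width"],4),"t",s["time_s"],"F",np.round(s["wrist_force"],1),"| rows",d.round(1),"spin",round((a-ang+180)%360-180,1))
E
python3 -c "from h import *;go(.497,.045,.1,90);go(.497,.045,.018,90)"
```

```text
at [0.4538 0.1292 0.1862] ang 89.8 w 0.0162 t 1.1 F [0.3 0.8 0.9] | rows [-84.   43.6  86.2] spin -0.2
at [0.4538 0.1292 0.1862] ang 89.8 w 0.0162 t 1.1 F [0.3 0.8 0.9] | rows [-84.1  43.5 168.2] spin -0.2
```

send_rows(
  moves=[
    {"x": -84, "y": 43.5, "z": 86, "claw": 0.18},
    {"x": -84, "y": 43.5, "z": 86, "claw": 0.18},
    {"x": -84, "y": 43.5, "z": 86, "claw": 0.18},
    {"x": -84, "y": 43.5, "z": 86, "claw": 0.18},
    {"x": -84, "y": 43.5, "z": 110, "claw": 0.18},
    {"x": -84, "y": 43.5, "z": 130, "claw": 0.18},
    {"x": -84, "y": 43.5, "z": 130, "claw": 0.18},
    {"x": -84, "y": 43.5, "z": 130, "claw": 0.18},
  ],
)

```text
$.moves[0]: bad value
```

```bash
python3 -c "from h import *;go(.497,.045,.018,90);snap('side','s1')"
```

```text
at [0.4538 0.1292 0.1862] ang 89.8 w 0.0162 t 1.1 F [0.3 0.8 0.9] | rows [-84.1  43.5 168.2] spin -0.2
```

View pics/s1.png

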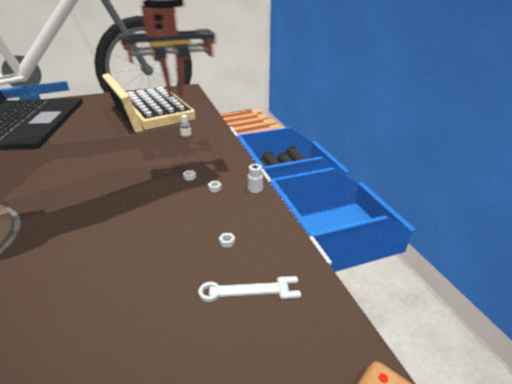

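The call was refused because of its row format, so nothing has moved. The picture shows the gripper above, at about (165,40), with the nuts untouched.

send_rows(
  moves=[
    {"x": -84, "y": 43, "z": 86, "spin": 0, "claw": 0.18},
    {"x": -84, "y": 43, "z": 86, "spin": 0, "claw": 0.18},
    {"x": -84, "y": 43, "z": 86, "spin": 0, "claw": 0.18},
    {"x": -84, "y": 43, "z": 86, "spin": 0, "claw": 0.18},
    {"x": -84, "y": 43, "z": 110, "spin": 0, "claw": 0.18},
    {"x": -84, "y": 43, "z": 130, "spin": 0, "claw": 0.18},
    {"x": -84, "y": 43, "z": 130, "spin": 0, "claw": 0.18},
    {"x": -84, "y": 43, "z": 130, "spin": 0, "claw": 0.18},
  ],
)

```text
time_s: 2.15
ee_pos: [0.4965, 0.0479, 0.0575]
ee_rot: [2.224, 2.218, 0.003]
wrist_force: [0.1, -0.9, -0.4]
gripper_width: 0.0162
grasp_force: 0.0
```

```bash
python3 -c "from h import *;go(.497,.045,.018,90);snap('side','s2')"
```

```text
at [0.4965 0.0479 0.0575] ang 89.9 w 0.0162 t 2.15 F [ 0.1 -0.9 -0.4] | rows [-2.9  0.4 39.5] spin -0.1
```

View pics/s2.png

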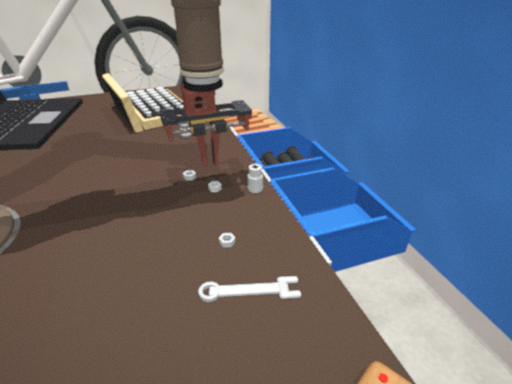

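The fingertips (205–215,163) stand just behind nut B at (214,187). Next I lower them and push B toward −y.

send_rows(
  moves=[
    {"x": -3, "y": 0, "z": 25, "spin": 0, "claw": 0.18},
    {"x": -3, "y": 0, "z": 40, "spin": 0, "claw": 0.18},
    {"x": -3, "y": 0, "z": 40, "spin": 0, "claw": 0.18},
    {"x": -15, "y": 0, "z": 40, "spin": 0, "claw": 0.18},
    {"x": -30, "y": 0, "z": 40, "spin": 0, "claw": 0.18},
    {"x": -46, "y": 0, "z": 40, "spin": 0, "claw": 0.18},
    {"x": -62, "y": 0, "z": 40, "spin": 0, "claw": 0.18},
    {"x": -78, "y": 0, "z": 40, "spin": 0, "claw": 0.18},
  ],
)

```text
time_s: 3.2
ee_pos: [0.4957, -0.0326, 0.0164]
ee_rot: [2.226, 2.216, 0.0]
wrist_force: [-0.0, 0.6, 0.2]
gripper_width: 0.0162
grasp_force: 0.3
```

send_rows(
  moves=[
    {"x": -16, "y": 0, "z": 0, "spin": 0, "claw": 0.18},
    {"x": -30, "y": 0, "z": 0, "spin": 0, "claw": 0.18},
    {"x": -40, "y": 0, "z": 0, "spin": 0, "claw": 0.18},
    {"x": -46, "y": 0, "z": 0, "spin": 0, "claw": 0.18},
    {"x": -46, "y": 0, "z": 0, "spin": 0, "claw": 0.18},
    {"x": -30, "y": 0, "z": -10, "spin": 0, "claw": 0.18},
    {"x": -20, "y": 0, "z": -50, "spin": 0, "claw": 0.18},
    {"x": -20, "y": 0, "z": -80, "spin": 0, "claw": 0.18},
  ],
)

```text
time_s: 4.2
ee_pos: [0.4957, -0.0497, 0.0973]
ee_rot: [-2.223, -2.219, -0.0]
wrist_force: [0.9, -0.8, -0.3]
gripper_width: 0.0157
grasp_force: 0.0
```

```bash
cat >> h.py <<'E'
def nuts(cam):
    a=camera(cam)[:,:,::-1].copy();hsv=cv2.cvtColor(a,cv2.COLOR_BGR2HSV)
    m=((hsv[...,2]>95)&(hsv[...,1]<70)).astype(np.uint8)
    m=cv2.morphologyEx(m,cv2.MORPH_CLOSE,np.ones((3,3)))
    for c in cv2.findContours(m,cv2.RETR_EXTERNAL,cv2.CHAIN_APPROX_NONE)[0]:
        x,y,w,h=cv2.boundingRect(c)
        P=ray(cam,x+w/2-.5,y+h/2-.5,.008)
        if w*h>60 and w<130 and .35<P[0]<.63 and abs(P[1])<.34: print(cam,(x,y,w,h),P.round(3))
E
python3 -c "
from h import *
nuts('side');snap('side','s3');go(.45,-.1,.1,180)"
```

```text
side (197, 275, 105, 28) [ 0.477 -0.282  0.008]
side (218, 232, 18, 17) [ 0.474 -0.167  0.008]
side (220, 209, 16, 14) [ 0.494 -0.101  0.008]
side (182, 169, 15, 13) [0.452 0.073 0.008]
side (215, 125, 11, 8) [0.583 0.302 0.008]
side (177, 123, 23, 16) [0.494 0.319 0.008]
at [ 0.4975 -0.0505  0.0989] ang 89.9 w 0.0158 t 4.3 F [-0.1  0.1 -0.6] | rows [-49.6 -47.4  -1.3] spin -90.1
```

View pics/s3.png

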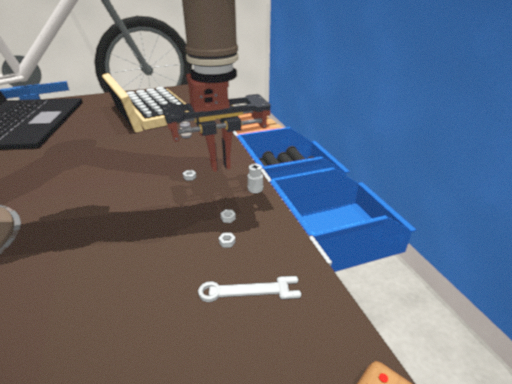

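Nut B moved as planned and now sits at (228,216) in the image, world (0.494,−0.101). The others are unchanged. Next I turn the tool 90° and get behind B.

send_rows(
  moves=[
    {"x": -51, "y": -40, "z": 0, "spin": -90, "claw": 0.18},
    {"x": -51, "y": -40, "z": 0, "spin": -90, "claw": 0.18},
    {"x": -51, "y": -40, "z": 0, "spin": -90, "claw": 0.18},
    {"x": -51, "y": -40, "z": 0, "spin": -90, "claw": 0.18},
    {"x": -51, "y": -40, "z": 0, "spin": -90, "claw": 0.18},
    {"x": -51, "y": -40, "z": 0, "spin": -90, "claw": 0.18},
    {"x": -51, "y": -40, "z": 0, "spin": -90, "claw": 0.18},
    {"x": -51, "y": -40, "z": 0, "spin": -90, "claw": 0.18},
  ],
)

```text
time_s: 5.3
ee_pos: [0.455, -0.1015, 0.0954]
ee_rot: [-0.106, -3.139, -0.001]
wrist_force: [0.1, 0.9, 0.4]
gripper_width: 0.0158
grasp_force: 0.0
```

```bash
python3 -c "from h import *;go(.457,-.101,.018,180)"
```

```text
at [ 0.455  -0.1015  0.0954] ang 176.1 w 0.0158 t 5.3 F [0.1 0.9 0.4] | rows [-2.1  0.6 77.4] spin -3.9
```

send_rows(
  moves=[
    {"x": 0, "y": 0, "z": 40, "spin": -4, "claw": 0.18},
    {"x": 0, "y": 0, "z": 78, "spin": -4, "claw": 0.18},
    {"x": 0, "y": 0, "z": 78, "spin": -4, "claw": 0.18},
    {"x": 0, "y": 0, "z": 78, "spin": -4, "claw": 0.18},
    {"x": -12, "y": 1, "z": 78, "spin": -4, "claw": 0.18},
    {"x": -28, "y": 2, "z": 78, "spin": -4, "claw": 0.18},
    {"x": -44, "y": 3, "z": 78, "spin": -4, "claw": 0.18},
    {"x": -60, "y": 4, "z": 78, "spin": -4, "claw": 0.18},
  ],
)

```text
time_s: 6.3
ee_pos: [0.5172, -0.1025, 0.0184]
ee_rot: [0.007, 3.141, -0.0]
wrist_force: [-1.0, -0.5, 0.5]
gripper_width: 0.0155
grasp_force: 0.2
```

send_rows(
  moves=[
    {"x": -16, "y": 0, "z": 0, "spin": 0, "claw": 0.18},
    {"x": -32, "y": 0, "z": 0, "spin": 0, "claw": 0.18},
    {"x": -48, "y": 0, "z": 0, "spin": 0, "claw": 0.18},
    {"x": -64, "y": 0, "z": 0, "spin": 0, "claw": 0.18},
    {"x": -80, "y": 0, "z": 0, "spin": 0, "claw": 0.18},
    {"x": -96, "y": 0, "z": 0, "spin": 0, "claw": 0.18},
    {"x": -110, "y": 0, "z": 0, "spin": 0, "claw": 0.18},
    {"x": -120, "y": 0, "z": 0, "spin": 0, "claw": 0.18},
  ],
)

```text
time_s: 7.3
ee_pos: [0.6367, -0.103, 0.0182]
ee_rot: [0.007, 3.141, 0.0]
wrist_force: [0.2, 0.1, -0.0]
gripper_width: 0.0156
grasp_force: 0.0
```

```bash
python3 -c "
from h import *
snap('side','s4');go(.438,-.178,.1,195);go(.455,-.101,.1,180)"
```

```text
at [ 0.6376 -0.1029  0.0183] ang 179.8 w 0.0156 t 7.35 F [ 1.2 -0.5  0.2] | rows [199.2 -76.  -82. ] spin -15.2
at [ 0.6376 -0.1029  0.0183] ang 179.8 w 0.0156 t 7.35 F [ 1.2 -0.5  0.2] | rows [182.5   1.1 -81.9] spin -0.2
```

View pics/s4.png

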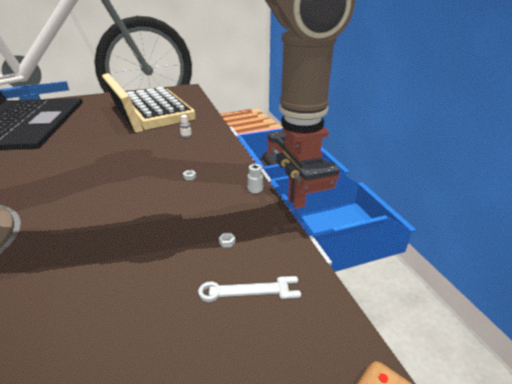

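Nut B has left the bench over the edge at y≈−0.10. Nut C at (227,240) is next.

send_rows(
  moves=[
    {"x": 5, "y": 0, "z": -60, "spin": 0, "claw": 0.18},
    {"x": 60, "y": -25, "z": -82, "spin": -8, "claw": 0.18},
    {"x": 120, "y": -50, "z": -82, "spin": -15, "claw": 0.18},
    {"x": 180, "y": -74, "z": -82, "spin": -15, "claw": 0.18},
    {"x": 199, "y": -74, "z": -82, "spin": -15, "claw": 0.18},
    {"x": 199, "y": -74, "z": -82, "spin": -15, "claw": 0.18},
    {"x": 199, "y": -74, "z": -40, "spin": -15, "claw": 0.18},
    {"x": 199, "y": -74, "z": -20, "spin": -15, "claw": 0.18},
  ],
)

```text
time_s: 8.35
ee_pos: [0.4374, -0.1755, 0.0371]
ee_rot: [-0.404, 3.115, 0.001]
wrist_force: [0.0, -0.3, -0.2]
gripper_width: 0.016
grasp_force: 0.0
```

```bash
python3 -c "
from h import *
go(.438,-.176,.018,195)"
```

```text
at [ 0.4374 -0.1755  0.0371] ang -165.2 w 0.016 t 8.35 F [ 0.  -0.3 -0.2] | rows [-0.5 -0.6 19.1] spin -0.2
```

send_rows(
  moves=[
    {"x": 0, "y": 0, "z": 15, "spin": 0, "claw": 0.18},
    {"x": 0, "y": 0, "z": 19, "spin": 0, "claw": 0.18},
    {"x": -10, "y": 0, "z": 19, "spin": 0, "claw": 0.18},
    {"x": -22, "y": 0, "z": 19, "spin": 0, "claw": 0.18},
    {"x": -38, "y": 0, "z": 19, "spin": 0, "claw": 0.18},
    {"x": -54, "y": 0, "z": 19, "spin": 0, "claw": 0.18},
    {"x": -70, "y": 0, "z": 19, "spin": 0, "claw": 0.18},
    {"x": -86, "y": 0, "z": 19, "spin": 0, "claw": 0.18},
  ],
)

```text
time_s: 9.35
ee_pos: [0.5206, -0.1539, 0.0193]
ee_rot: [-0.403, 3.116, 0.0]
wrist_force: [0.2, -0.0, -0.3]
gripper_width: 0.0158
grasp_force: 0.1
```

send_rows(
  moves=[
    {"x": -16, "y": 0, "z": 0, "spin": 0, "claw": 0.18},
    {"x": -32, "y": 0, "z": 0, "spin": 0, "claw": 0.18},
    {"x": -48, "y": 0, "z": 0, "spin": 0, "claw": 0.18},
    {"x": -64, "y": 0, "z": 0, "spin": 0, "claw": 0.18},
    {"x": -80, "y": 0, "z": 0, "spin": 0, "claw": 0.18},
    {"x": -96, "y": 0, "z": 0, "spin": 0, "claw": 0.18},
    {"x": -112, "y": 0, "z": 0, "spin": 0, "claw": 0.18},
    {"x": -124, "y": 0, "z": 0, "spin": 0, "claw": 0.18},
  ],
)

```text
time_s: 10.35
ee_pos: [0.6404, -0.1223, 0.0192]
ee_rot: [-0.403, 3.115, 0.0]
wrist_force: [0.1, -0.2, -0.6]
gripper_width: 0.0158
grasp_force: 0.0
```

```bash
python3 -c "
from h import *
nuts('side');go(.453,.112,.1,90)"
```

```text
side (197, 275, 105, 28) [ 0.477 -0.282  0.008]
side (182, 169, 15, 13) [0.452 0.073 0.008]
at [ 0.6417 -0.1217  0.0193] ang -165.2 w 0.016 t 10.4 F [1.4 0.3 0.5] | rows [122.7 274.1 -80.9] spin 104.8
```

send_rows(
  moves=[
    {"x": 3, "y": 0, "z": -60, "spin": 0, "claw": 0.18},
    {"x": 20, "y": 40, "z": -90, "spin": 10, "claw": 0.18},
    {"x": 123, "y": 274, "z": -90, "spin": 105, "claw": 0.18},
    {"x": 123, "y": 274, "z": -90, "spin": 105, "claw": 0.18},
    {"x": 123, "y": 274, "z": -90, "spin": 105, "claw": 0.18},
    {"x": 123, "y": 274, "z": -90, "spin": 105, "claw": 0.18},
    {"x": 123, "y": 274, "z": -90, "spin": 105, "claw": 0.18},
    {"x": 123, "y": 274, "z": -90, "spin": 105, "claw": 0.18},
  ],
)

```text
time_s: 11.4
ee_pos: [0.4497, 0.1124, 0.1095]
ee_rot: [-1.54, -2.737, -0.001]
wrist_force: [0.4, -0.5, 0.5]
gripper_width: 0.0157
grasp_force: 0.0
```

```bash
python3 -c "
from h import *
go(.453,.112,.08,90)"
```

```text
at [0.4497 0.1124 0.1095] ang 121.3 w 0.0157 t 11.4 F [ 0.4 -0.5  0.5] | rows [-2.   2.6 29.5] spin 31.3
```

send_rows(
  moves=[
    {"x": -2, "y": 3, "z": 30, "spin": 31, "claw": 0.18},
    {"x": -2, "y": 3, "z": 30, "spin": 31, "claw": 0.18},
    {"x": -2, "y": 3, "z": 30, "spin": 31, "claw": 0.18},
    {"x": -2, "y": 3, "z": 30, "spin": 31, "claw": 0.18},
    {"x": -2, "y": 3, "z": 50, "spin": 31, "claw": 0.18},
    {"x": -2, "y": 3, "z": 60, "spin": 31, "claw": 0.18},
    {"x": -2, "y": 3, "z": 60, "spin": 31, "claw": 0.18},
    {"x": -2, "y": 3, "z": 60, "spin": 31, "claw": 0.18},
  ],
)

```text
time_s: 12.4
ee_pos: [0.4546, 0.1107, 0.0496]
ee_rot: [2.212, 2.231, 0.001]
wrist_force: [-0.4, -0.6, 0.8]
gripper_width: 0.0154
grasp_force: 0.0
```

```bash
python3 -c "
from h import *
go(.453,.112,.018,90);snap('top','t5')"
```

```text
at [0.4546 0.1107 0.0496] ang 90.5 w 0.0154 t 12.4 F [-0.4 -0.6  0.8] | rows [ 1.3 -1.6 31.6] spin 0.5
```

View pics/t5.png

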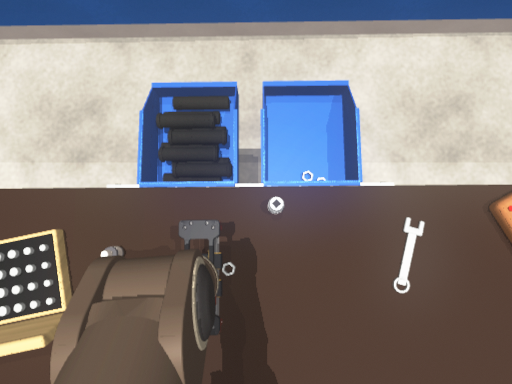

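Both nuts are in the empty bin, at (308,176) and (321,181). Nut A is at (228,269) with the gripper behind it.

send_rows(
  moves=[
    {"x": 0, "y": -1, "z": 20, "spin": 0, "claw": 0.18},
    {"x": 0, "y": -1, "z": 32, "spin": 0, "claw": 0.18},
    {"x": 0, "y": -1, "z": 32, "spin": 0, "claw": 0.18},
    {"x": -12, "y": -1, "z": 32, "spin": 0, "claw": 0.18},
    {"x": -28, "y": -1, "z": 32, "spin": 0, "claw": 0.18},
    {"x": -44, "y": -1, "z": 32, "spin": 0, "claw": 0.18},
    {"x": -60, "y": -1, "z": 32, "spin": 0, "claw": 0.18},
    {"x": -76, "y": -1, "z": 32, "spin": 0, "claw": 0.18},
  ],
)

```text
time_s: 13.45
ee_pos: [0.4539, 0.0334, 0.0174]
ee_rot: [2.213, 2.229, 0.0]
wrist_force: [0.4, 0.4, 0.3]
gripper_width: 0.016
grasp_force: 0.1
```

send_rows(
  moves=[
    {"x": -16, "y": 0, "z": 0, "spin": 0, "claw": 0.18},
    {"x": -32, "y": 0, "z": 0, "spin": 0, "claw": 0.18},
    {"x": -48, "y": 0, "z": 0, "spin": 0, "claw": 0.18},
    {"x": -64, "y": 0, "z": 0, "spin": 0, "claw": 0.18},
    {"x": -80, "y": 0, "z": 0, "spin": 0, "claw": 0.18},
    {"x": -94, "y": 0, "z": 0, "spin": 0, "claw": 0.18},
    {"x": -105, "y": 0, "z": 0, "spin": 0, "claw": 0.18},
    {"x": -111, "y": 0, "z": 0, "spin": 0, "claw": 0.18},
  ],
)

```text
time_s: 14.45
ee_pos: [0.4548, -0.0769, 0.0173]
ee_rot: [2.213, 2.23, -0.0]
wrist_force: [-0.2, 0.9, 0.4]
gripper_width: 0.0156
grasp_force: 0.1
```

send_rows(
  moves=[
    {"x": 0, "y": 0, "z": 0, "spin": 0, "claw": 0.18},
    {"x": 20, "y": 0, "z": -20, "spin": 0, "claw": 0.18},
    {"x": 20, "y": -30, "z": -80, "spin": -10, "claw": 0.18},
    {"x": -22, "y": -40, "z": -80, "spin": -90, "claw": 0.18},
    {"x": -22, "y": -40, "z": -80, "spin": -90, "claw": 0.18},
    {"x": -22, "y": -40, "z": -80, "spin": -90, "claw": 0.18},
    {"x": -22, "y": -40, "z": -80, "spin": -90, "claw": 0.18},
    {"x": -22, "y": -40, "z": -80, "spin": -90, "claw": 0.18},
  ],
)

```text
time_s: 15.45
ee_pos: [0.415, -0.0979, 0.0973]
ee_rot: [-0.691, -3.065, -0.0]
wrist_force: [-0.5, -0.5, -0.4]
gripper_width: 0.0158
grasp_force: 0.0
```

```bash
python3 -c "
from h import *
nuts('side');go(.415,-.101,.1,180)"
```

```text
side (197, 275, 105, 28) [ 0.477 -0.282  0.008]
side (198, 213, 18, 15) [ 0.453 -0.101  0.008]
side (134, 143, 43, 7) [0.395 0.249 0.008]
at [ 0.415  -0.0979  0.0973] ang 155.1 w 0.0157 t 15.5 F [-0.2 -0.1 -0.4] | rows [-1.3 -2.8 -2.7] spin -24.9
```

send_rows(
  moves=[
    {"x": -1, "y": -3, "z": 0, "spin": -25, "claw": 0.18},
    {"x": -1, "y": -3, "z": 0, "spin": -25, "claw": 0.18},
    {"x": -1, "y": -3, "z": 0, "spin": -25, "claw": 0.18},
    {"x": -1, "y": -3, "z": 30, "spin": -25, "claw": 0.18},
    {"x": -1, "y": -3, "z": 60, "spin": -25, "claw": 0.18},
    {"x": -1, "y": -3, "z": 79, "spin": -25, "claw": 0.18},
    {"x": -1, "y": -3, "z": 79, "spin": -25, "claw": 0.18},
    {"x": -1, "y": -3, "z": 79, "spin": -25, "claw": 0.18},
  ],
)

```text
time_s: 16.5
ee_pos: [0.4149, -0.1015, 0.0188]
ee_rot: [0.024, 3.141, -0.0]
wrist_force: [-0.2, -0.4, -0.2]
gripper_width: 0.0161
grasp_force: 0.0
```

send_rows(
  moves=[
    {"x": -10, "y": 0, "z": 0, "spin": 0, "claw": 0.18},
    {"x": -24, "y": 0, "z": 0, "spin": 0, "claw": 0.18},
    {"x": -40, "y": 0, "z": 0, "spin": 0, "claw": 0.18},
    {"x": -56, "y": 0, "z": 0, "spin": 0, "claw": 0.18},
    {"x": -72, "y": 0, "z": 0, "spin": 0, "claw": 0.18},
    {"x": -88, "y": 0, "z": 0, "spin": 0, "claw": 0.18},
    {"x": -104, "y": 0, "z": 0, "spin": 0, "claw": 0.18},
    {"x": -120, "y": 0, "z": 0, "spin": 0, "claw": 0.18},
  ],
)

```text
time_s: 17.5
ee_pos: [0.5356, -0.1034, 0.0182]
ee_rot: [-0.023, -3.141, 0.0]
wrist_force: [0.2, -0.2, 0.3]
gripper_width: 0.016
grasp_force: 0.1
```

send_rows(
  moves=[
    {"x": -16, "y": 0, "z": 0, "spin": 0, "claw": 0.18},
    {"x": -32, "y": 0, "z": 0, "spin": 0, "claw": 0.18},
    {"x": -48, "y": 0, "z": 0, "spin": 0, "claw": 0.18},
    {"x": -64, "y": 0, "z": 0, "spin": 0, "claw": 0.18},
    {"x": -80, "y": 0, "z": 0, "spin": 0, "claw": 0.18},
    {"x": -96, "y": 0, "z": 0, "spin": 0, "claw": 0.18},
    {"x": -104, "y": 0, "z": 0, "spin": 0, "claw": 0.18},
    {"x": -104, "y": 0, "z": 0, "spin": 0, "claw": 0.18},
  ],
)

```text
time_s: 18.5
ee_pos: [0.6388, -0.1049, 0.018]
ee_rot: [-0.023, -3.141, 0.0]
wrist_force: [0.4, -0.6, -0.1]
gripper_width: 0.0162
grasp_force: 0.0
```

send_rows(
  moves=[
    {"x": 5, "y": 0, "z": -50, "spin": 0, "claw": 0.18},
    {"x": 50, "y": 0, "z": -100, "spin": 0, "claw": 0.18},
    {"x": 110, "y": 0, "z": -110, "spin": 0, "claw": 0.18},
    {"x": 170, "y": 0, "z": -110, "spin": 0, "claw": 0.18},
    {"x": 220, "y": 0, "z": -110, "spin": 0, "claw": 0.18},
    {"x": 230, "y": 0, "z": -110, "spin": 0, "claw": 0.18},
    {"x": 230, "y": 0, "z": -110, "spin": 0, "claw": 0.18},
    {"x": 230, "y": 0, "z": -110, "spin": 0, "claw": 0.18},
  ],
)

```text
time_s: 19.5
ee_pos: [0.4101, -0.1016, 0.1285]
ee_rot: [0.022, 3.14, -0.0]
wrist_force: [-0.7, -0.0, 0.6]
gripper_width: 0.0156
grasp_force: 0.0
```

```bash
python3 -c "
from h import *
nuts('side');snap('top','t6')
go(.4,-.1,.12,180)"
```

```text
side (197, 275, 105, 28) [ 0.477 -0.282  0.008]
side (229, 126, 103, 142) [ 0.613 -0.075  0.008]
at [ 0.4097 -0.1015  0.1282] ang 179.2 w 0.0156 t 19.6 F [ 0.4  0.3 -0.7] | rows [9.8 1.4 8.2] spin -0.8
```

View pics/t6.png

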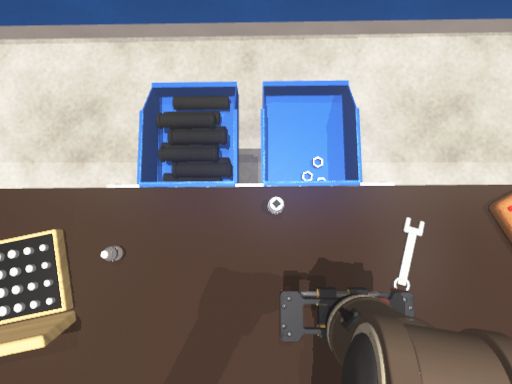

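All three nuts lie in the empty bin, at (318,162), (308,176) and (321,181). The socket (276,205), bottle (112,254) and wrench are where they started, and the arm is clear.

```bash
python3 -c "from plant import *;print(sign_off())"
```

```text
the job is handed in; nothing more can be done
None
```

I swept all three nuts along the bench and over the edge into the empty blue bin, left the socket, bottle and wrench where they were, and handed the job in at about 20 s of the 67 s limit.

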